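Pin the sprung retaining arm over a battery in its sloped cradle

TASK

Secure the instrument battery in the sloped test cradle: stand it squarely on the slope, right way up, between the two low side cheeks, resting against the ledge at the low end. Lock it in: take the lock pin from its stand, swing the sprung arm shut across the battery's upper end and push the pin fully down into the socket behind the arm, so that the arm stays shut when you let go. Leave the gauge block, control box and fuse box where they are.

Things in the scene. Friction and masses are not known exactly. Their poses are not given: they have to be found in the camera images.
- battery: dark grey box-shaped instrument battery, 39 mm (its x) by 68 mm (its y) by 60 mm high, about 0.25 kg, standing on the bench; origin at the centre of its underside, z up. Grip it across the 39 mm. It starts to the left or to the right of the cradle, the pin in its stand on the other side.
- deck: the cradle's grey sloped top plate, fixed, tilted 30 degrees, its low edge to the right and somewhat towards the robot. Origin on its upper surface; x points up the slope (left and somewhat away), y level (towards the robot and left), z straight out of the plate (30 degrees from vertical). It covers x -75 to 105 mm, y -100 to 100 mm. The cradle stands elsewhere in each run, turned by up to 0.2 rad
- battery_seat (a point): where the centre of the battery's underside belongs, deck (-26, 65, 0) mm: the battery stands square to the plate, 68 mm side along deck x, 39 mm side along deck y, either way round. Round it: a low-end ledge 24 mm high whose face is 34 mm down the slope from this point, and two side cheeks 12 mm high, 50 mm long, 47 mm apart; the upper end is open
- ret_arm (a joint): hinge of the sprung aluminium retaining arm, about deck z. 0 = open, on its stop, where the spring holds it; it grows as the arm swings down the slope ; 0.75 = shut: the arm lies along deck y, its pad 8 mm behind a seated battery; end stop 0.87. The spring (0.32 N m/rad, 0.18 N m when open, 0.42 N m when shut: 5 N at the socket) swings it open again when let go
- pivot_point (a point): point on the hinge axis at half the arm's height, deck (30, -70, 35) mm. The arm is a straight bar 20 mm wide, 26 to 44 mm above the plate, its middle line through the axis; hub radius 19 mm, top 46 mm. At joint value q it points along (cos, sin) of (0.821 + q) rad from deck x towards deck y. Its end has a rubber pad on the battery side, 22 to 48 mm above the plate
- bar_end (a point): the free end of the arm, on its middle line at half its height, 152 mm from the hinge axis
- socket_mouth (a point): centre of the mouth of the pin socket, at deck (47, 15, 15) mm: a square 17 mm hole along deck z, 27 mm deep (floor 12 mm below the plate), in a 44 mm square steel block standing 15 mm above the plate. With the arm at 0.75 a pin in its middle just touches the arm's upslope side. One hand pushes the arm down the slope with the pin's own shank, tip just above the block, then lowers the pin
- lock_pin: lock pin, 110 mm long, 0.12 kg: round steel shank of 14 mm diameter, 60 mm long, tapered tip, below a black square head 26 x 26 x 50 mm. Origin at the tip's end, z along the pin towards the head, x and y square to the head's faces. It starts upright in its stand. Fully down in the socket its tip is 12 mm below the plate's surface, its head's underside 48 mm above it
- pin_head (a point): centre of the pin's square head, 85 mm from the tip
- pin_stand: dark steel block, fixed, 64 mm square and 40 mm high on a 76 mm foot, that holds the pin upright in a square 17 mm hole 32 mm deep; origin at the centre of its underside. Above the bench a shelf begins 0.64 m ahead of the robot, 0.55 m up; a lamp's clamp hangs below it at x 0.62, y -0.32, down to 0.51 m, and its arm crosses 0.66 m up: keep lifts low
- gauge_block: black steel gauge block, 51 x 50 x 60 mm, bystander; origin under its centre
- control_box: grey box with an orange button, 70 x 120 x 50 mm, bystander; origin under its centre
- fuse_box: small red box, 51 x 75 x 35 mm, bystander; origin under its centre
Mind the look-alikes: they are no part of the job. What is shaped like the battery but turquoise is not meant.

How it is judged:
By the outcome, as a careful person would: the job done as asked, in the order asked, and still so for the second after the job is handed in, with the robot touching nothing.
It also fails if it takes over 64 s, if anything falls off the work surface, if the arm or the gripper's body presses on something with over 40 N, if the wrist force passes 120 N, or if a joint passes its speed limit or range.

ROBOT

A 7-joint arm with a two-finger parallel gripper is mounted at the origin on a cart in front of the work surface, level with it; the furniture and walls round the work are solid. World frame = base frame: x ahead of the robot, y to its left, z up, the work surface at z = 0. Lengths are in m, angles in rad, forces in N, time in s.
With the tool pointing down it reaches from about 0.4 to 0.85 m from the base axis. Payload 10.4 kg.
Tool frame: the origin (TCP) lies on the centre line of the jaws, within the pads' length; the fingertips stand 8 mm ahead of it and the grasp point (between the pads) lies 11 mm behind it (r.finger_overhang is the distance from the TCP to the fingertips, in m); z points along the fingers, y is the line along which they close (so a half turn about z gives the same grasp; the last joint's range is limited). The gripper opens to 87 mm and grips with 3 to 60 N. Pads are 19 mm wide; open, the fingers measure 117 mm over their backs; the gripper's body (75 mm by 190 mm) begins 51 mm behind the grasp point.
Start: joints at [-1.303, 0.332, -0.065, 1.46, 0.022, 1.35, -0.088], TCP at [0.179, 0.599, 0.231] pointing down, gripper open.
Joint ranges: [-2.6, 2.6], [-0.5, 2.12], [-1.47, 1.34], [0.16, 2.42], [-1.27, 4.41], [0.06, 2.06], [-2.6, 2.6]. Speed limits (rad/s): [2.22, 2.22, 2.79, 2.79, 3.14, 3.14, 3.14].

INTERFACE

Orientations are given as a unit quaternion [x, y, z, w].
In Python, from bench import r, vision gives the robot as it stands.
- The arm moves only by the tool drive_tool, never from a script. Its argument "series" is a list of rows, each a list of 2 entries, a list of its own where there are three numbers: the shift along the world's x, y, z in cm, then the turn about the world's z in degrees. A call has exactly 10 rows; each row shifts and turns the commanded pose from where the row before left it; what a row does not reach is not made up. A row lasts 1/8 s, in which the tool goes at most 62.5 mm and 10.7 degrees, less where a joint would pass 70% of its speed; a pose out of reach is approached as far as the arm can. A call with a gripper value outside its range is refused whole. "hand" is the closure, from 0 (fully open) to 1 (shut), set as the call begins (left out, the last holds). The fingers move at their own pace and stop on an object; "newtons" is the grip in N (left out, the last holds). Time passes only in rows, so rows that do not move let the fingers close, or fill a call up. It gives the time, the measured TCP pose, the force, the opening and the grip force at its end, in the units of the state.
- r.read_state(): the state, without advancing time (a new reading comes with each control period).
- vision.camera(name): name is "scene" or "top" or "wrist"; returns a dict with "color" (384x512x3 uint8, red, green, blue), "intrinsics" (3x3 intrinsics, pixels), "R" (3x3) and "t" (3): a world point X has camera coordinates R X + t; the wrist camera has in their place "mount" (4x4, takes a point from camera to tool coordinates, whose origin is the TCP and whose axes are the flange's). Camera axes: x right, y down, z forward; pixel columns grow to the right and rows downward; lengths in m; the calibration is good to about 2 mm. A picture is of the moment at which its call begins: read the wrist's pose just before it. There is no depth.
- r.close_job(): hands the job in; it is judged then, once.
The state is a dict: "time": time; "joint_positions": joint angles; "joint_vel": joint speeds; "joint_torque": joint torques, N m; "ee_pos": TCP position; "eef_rot": TCP orientation; "ft_force": force on the tool from outside, world axes, zero at the start; "torque": the same for the moment, N m; "width": finger opening in m; "grip_force": force on a finger pad.
Only numpy, scipy, OpenCV 4.12 (cv2) and the standard library are available. Lean on these libraries where they do the work, as an engineer would, in place of code of your own. Each camera call takes 0.05 s, during which the arm holds its last target. There are 200 camera calls.

## Working session

There is one attempt and no reset: what is moved stays moved. The work goes in short steps, Python scripts to look and compute and a tool call to move; the robot and the scene stay as the last step left them, time stands still between calls to the robot, and variables do not carry over. Pictures are saved under pics/ and viewed, at most 10 in all, crops included, and the job is handed in when it is done.

Besides the shell and the picture viewer there is one more tool, called after "Request:" in YAML: its name, and indented under it one key for each argument. drive_tool: Moves the arm, as the interface text tells. Its arguments: {"type":"object","properties":{"series":{"type":"array"},"hand":{"type":"number"},"newtons":{"type":"number"}},"required":["series"]}

```bash
mkdir -p pics; ls
cat > h.py <<'E'
import numpy as np, cv2
from bench import r, vision
def snap(n,f):
    c=vision.camera(n); cv2.imwrite('pics/'+f,c['color'][:,:,::-1]); return c
def ray(c,u,v):
    d=c['R'].T@np.linalg.inv(c['intrinsics'])@np.array([u,v,1.]); o=-c['R'].T@c['t']; return o,d
def onz(c,u,v,z):
    o,d=ray(c,u,v); return o+d*(z-o[2])/d[2]
def tri(rs):
    A=np.zeros((3,3));b=np.zeros(3)
    for o,d in rs:
        d=d/np.linalg.norm(d);P=np.eye(3)-np.outer(d,d);A+=P;b+=P@o
    p=np.linalg.solve(A,b); return p,[np.linalg.norm((np.eye(3)-np.outer(d,d)/(d@d))@(p-o)) for o,d in rs]
def proj(c,X):
    p=c['intrinsics']@(c['R']@np.asarray(X)+c['t']); return p[:2]/p[2]
E
python3 - <<'E'
from h import *
import pickle
S={n:snap(n,n+'0.png') for n in('scene','top')}
pickle.dump(S,open('s0.pkl','wb'))
for n,c in S.items(): print(n,-c['R'].T@c['t'],c['intrinsics'][0])
a=np.hstack([S['top']['color'],S['scene']['color']])
print(r.read_state())
E
```

```text
pics
scene [0.09773216 0.79161192 1.1584946 ] [368.40604147   0.         253.44132405]
top [ 0.18474302 -0.03128219  1.7688125 ] [442.57945445   0.         258.86685741]
{'time': 0.1, 'joint_positions': array([-1.30256374,  0.33282893, -0.06470739,  1.46084861,  0.02160445,
        1.3499218 , -0.08849893]), 'joint_vel': array([-1.07609542e-04, -1.52817781e-03, -7.62444299e-04, -2.89243475e-03,
        5.78014233e-04,  5.37925577e-04, -5.64251978e-05]), 'joint_torque': array([ 1.45950075e-03, -6.24540997e+01,  2.47335120e-02, -3.90721500e+01,
       -6.13401644e-02,  3.66615190e-02,  9.87502654e-05]), 'ee_pos': array([0.17912143, 0.59842604, 0.22982504]), 'eef_rot': array([ 1.44890429e-01,  9.89447489e-01, -6.52327099e-04, -6.45002370e-05]), 'ft_force': array([0.17228051, 0.0234782 , 1.10326444]), 'torque': array([0.05522135, 0.00297849, 0.02570039]), 'grip_force': 0.0, 'width': 0.08724987883763381}
```

View pics/top0.png

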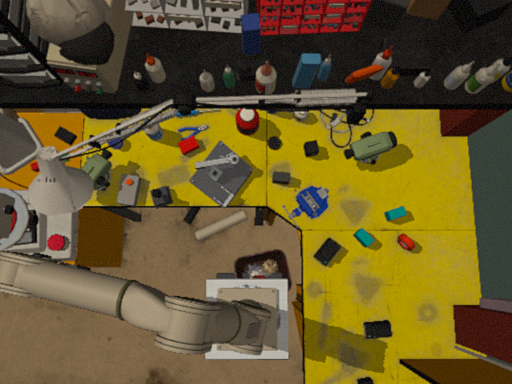

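View pics/scene0.png

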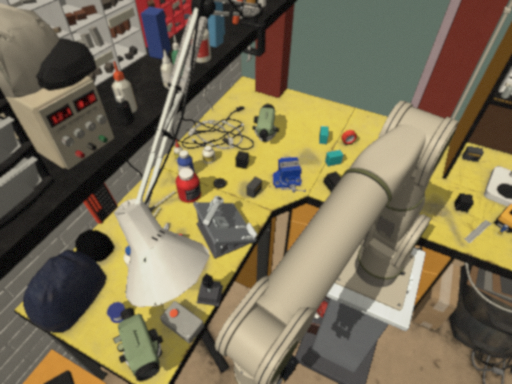

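The top view shows the cradle at (222,172), the pin stand at about (163,196), the control box at (129,188) and the fuse box at (190,146).
Possible batteries in the top view:
- (282,178): dark grey box
- (311,149): black cube, probably the gauge block
- (327,251) and (377,329): dark objects far to the right
- (396,214) and (365,239): turquoise look-alikes

My choice is (282,178), beside the cradle and opposite the pin. I'll check it in a close crop.

Run:
```python
import pickle,cv2,numpy as np
S=pickle.load(open('s0.pkl','rb'))
a=S['top']['color'][130:215,145:325,::-1]; b=S['scene']['color'][145:310,185:305,::-1]
cv2.imwrite('pics/c1.png',cv2.resize(a,None,fx=4.4,fy=4.4,interpolation=cv2.INTER_CUBIC))
cv2.imwrite('pics/c2.png',cv2.resize(b,None,fx=3.6,fy=3.6,interpolation=cv2.INTER_CUBIC))
```

```text
(no output)
```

View pics/c1.png

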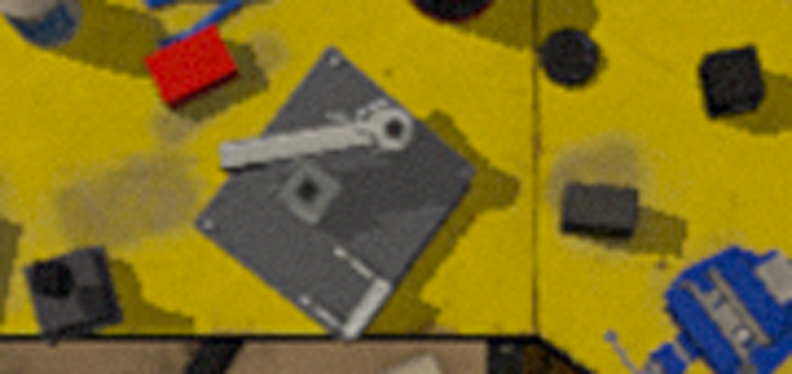

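View pics/c2.png

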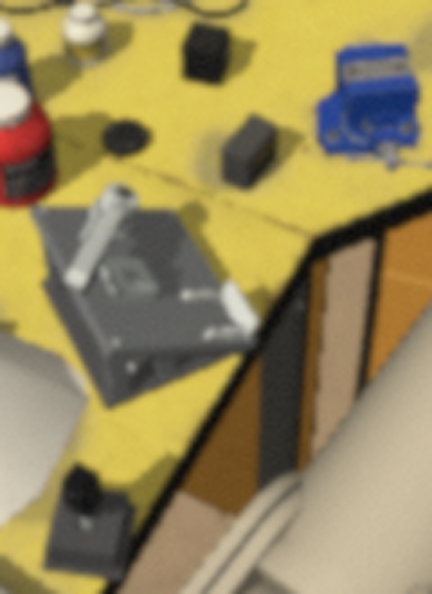

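The crop confirms the choice: the plain dark grey 68x39 box at crop (600,208) is the battery, and the black cube at (732,80) is the gauge block. The pin stand is at (75,292), with the pin head at (52,278). In the same crop the deck corners are (332,47), (198,222), (472,172) and (345,335), the socket is at (308,190) and the hub at (395,127).

```bash
cat >> h.py <<'E'
from scipy.optimize import least_squares
def deckR(th):
    t=np.pi/6; ex=np.array([np.cos(t)*np.cos(th),np.cos(t)*np.sin(th),np.sin(t)]); ey=np.array([-np.sin(th),np.cos(th),0]); return np.c_[ex,ey,np.cross(ex,ey)]
def fitdeck(obs,x0):  # obs: list (cam, uv, deckpoint mm)
    f=lambda p: np.concatenate([proj(c,p[:3]+deckR(p[3])@(np.array(P)/1000))-uv for c,uv,P in obs])
    s=least_squares(f,x0,loss='soft_l1'); return s.x,f(s.x).reshape(-1,2)
E
python3 - <<'E'
from h import *
import pickle
S=pickle.load(open('s0.pkl','rb')); T,C=S['top'],S['scene']
t=lambda u,v:np.array([(u+.5)/4.4-.5+145,(v+.5)/4.4-.5+130]); s=lambda u,v:np.array([(u+.5)/3.6-.5+185,(v+.5)/3.6-.5+145])
K={'hi-':(105,-100,0),'hi+':(105,100,0),'lo-':(-75,-100,0),'lo+':(-75,100,0),'sock':(47,15,15),'hub':(30,-70,46)}
tt=dict(zip(K,[(332,47),(198,222),(472,172),(345,335),(308,190),(395,127)]))
ss=dict(zip(K,[(35,207),(110,350),(180,210),(255,345),(128,276),(122,192)]))
obs=[(T,t(*tt[k]),K[k]) for k in K]+[(C,s(*ss[k]),K[k]) for k in K]
x,res=fitdeck(obs,[.6,.15,.08,.9]); print(x.round(4),np.degrees(x[3])); print(res.round(1).tolist())
pickle.dump(x,open('deck.pkl','wb'))
R=deckR(x[3])
for n,P in dict(seat=(-26,65,0),sock=(47,15,15)).items(): print(n,x[:3]+R@np.array(P)/1000)
print('low edge z',(x[:3]+R@[-.075,0,0])[2])
print('batt',[onz(T,*t(*p),.06).round(3).tolist() for p in [(568,183),(638,186),(635,212),(562,208)]], tri([ray(T,*t(601,197)),ray(C,*s(262,131))]))
print('stand',[onz(T,*t(*p),.04).round(3).tolist() for p in [(28,262),(105,248),(120,322),(45,338)]])
print('pinhead top z=.118',onz(T,*t(52,278),.118),'scene mid',tri([ray(T,*t(52,278)),ray(C,*s(82,478))]))
print('gauge',onz(T,*t(732,75),.06),'tools',np.degrees(np.arctan2(.958,.287)))
E
```

```text
[0.5452 0.086  0.0596 0.9293] 53.24343855856866
[[0.6, -0.8], [-0.9, -0.0], [1.1, -0.5], [-0.2, 1.8], [0.1, -0.5], [-0.3, 0.1], [-0.2, -0.4], [-0.2, 0.4], [-1.4, 0.1], [0.3, -0.2], [0.8, -0.2], [0.6, 0.9]]
seat [0.47969786 0.10689849 0.0465746 ]
sock [0.5531008  0.1216196  0.09606498]
low edge z 0.022074597130306135
batt [[0.566, -0.108, 0.06], [0.563, -0.171, 0.06], [0.539, -0.168, 0.06], [0.543, -0.102, 0.06]] (array([ 0.54290145, -0.13867164,  0.06894698]), [np.float64(0.007960520125548567), np.float64(0.007960520125548747)])
stand [[0.497, 0.378, 0.04], [0.51, 0.309, 0.04], [0.443, 0.293, 0.04], [0.428, 0.36, 0.04]]
pinhead top z=.118 [0.46927151 0.33828632 0.118     ] scene mid (array([0.47313488, 0.34125969, 0.10778415]), [np.float64(0.0021553095380138195), np.float64(0.0021553095380139145)])
gauge [ 0.66607618 -0.25791535  0.06      ] tools 73.32270606835672
```

Request:
drive_tool:
  series:
    - [[3,-5,0],-9.5]
    - [[3,-5,0],-9.5]
    - [[3,-5,0],-9.5]
    - [[3,-5,0],-9.5]
    - [[3,-5,0],-9.5]
    - [[3,-5,0],-9.5]
    - [[3,-5,0],-9.5]
    - [[3,-5,0],-9.5]
    - [[3,-5,0],0]
    - [[3,-5,0],0]
  hand: 0

```text
time: 1.35
ee_pos: [0.4797, 0.097, 0.2306]
eef_rot: [0.723, 0.691, 0.0, -0.0]
ft_force: [0.7, 1.5, 0.5]
width: 0.0869
grip_force: 0.0
```

Request:
drive_tool:
  series:
    - [[1.4,-4.7,0],0]
    - [[1.4,-4.7,0],0]
    - [[1.4,-4.7,0],0]
    - [[1.4,-4.7,0],0]
    - [[1.4,-4.7,0],0]
    - [[0,0,0],0]
    - [[0,0,0],0]
    - [[0,0,0],0]
    - [[0,0,0],0]
    - [[0,0,0],0]

```text
time: 2.6
ee_pos: [0.5492, -0.1356, 0.2307]
eef_rot: [0.723, 0.691, 0.0, -0.0]
ft_force: [0.8, -0.0, 0.0]
width: 0.0872
grip_force: 0.0
```

```bash
cat >> h.py <<'E'
from scipy.spatial.transform import Rotation as Ro
def wrist(f=None):
    s=r.read_state(); c=vision.camera('wrist')
    M=np.eye(4); M[:3,:3]=Ro.from_quat(s['eef_rot']).as_matrix(); M[:3,3]=s['ee_pos']
    W=np.linalg.inv(M@c['mount']); c['R'],c['t']=W[:3,:3],W[:3,3]
    if f: cv2.imwrite('pics/'+f,c['color'][:,:,::-1])
    y=M[:3,1]; print('t',round(s['time'],2),'tcp',s['ee_pos'].round(4),'yaw',np.degrees(np.arctan2(y[1],y[0])).round(2),'w',round(s['width'],4),'g',round(s['grip_force'],1),'f',s['ft_force'].round(1),'tq',s['torque'].round(2),'j7',s['joint_positions'][6].round(2))
    return c
E
python3 - <<'E'
from h import *
import pickle
c=wrist('w1.png'); print(c['mount'].round(3)); pickle.dump(c,open('w1.pkl','wb'))
for z in(0,.06): print(proj(c,[.552,-.137,z]))
E
```

```text
t 2.6 tcp [ 0.5492 -0.1356  0.2307] yaw -2.61 w 0.0872 g 0.0 f [ 0.8 -0.   0. ] tq [-0.09  0.07  0.02] j7 0.25
[[-0.001 -0.963 -0.268  0.073]
 [ 1.    -0.001  0.     0.   ]
 [-0.    -0.268  0.963 -0.155]
 [ 0.     0.     0.     1.   ]]
[256.2186524  169.83359963]
[256.52311021 178.93256935]
```

View pics/w1.png

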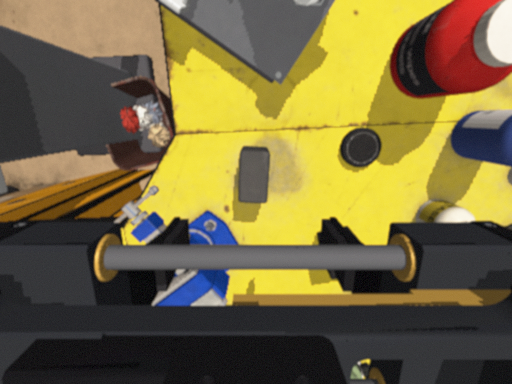

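The wrist view shows the battery at about (254,175), almost aligned with the jaws. I'll measure its top outline.

Run:
```python
from h import *
import pickle
c=pickle.load(open('w1.pkl','rb'))
im=c['color'].astype(int); 
m=((im.max(2)-im.min(2)<30)).astype(np.uint8); m[:130]=0;m[225:]=0;m[:,:215]=0;m[:,300:]=0
n,l,st,ce=cv2.connectedComponentsWithStats(m); k=1+np.argmax(st[1:,4]); print(st[k],ce[k])
for q in (c['color'][175,225:285:3],): print(q.tolist())
print(c['color'][135:215:4,254].tolist())
cn=cv2.findContours((l==k).astype(np.uint8),cv2.RETR_EXTERNAL,cv2.CHAIN_APPROX_NONE)[0][0]
b=cv2.boxPoints(cv2.minAreaRect(cn)); print(b)
P=np.array([onz(c,*p,.06) for p in b]); print(P.round(4),P.mean(0)); 
for i in range(4): d=P[(i+1)%4]-P[i]; print(np.linalg.norm(d),np.degrees(np.arctan2(d[1],d[0])))
```

```text
[ 239  147   30   56 1530] [253.27647059 174.29281046]
[[240, 222, 81], [236, 219, 81], [227, 207, 93], [183, 162, 80], [126, 114, 63], [83, 78, 75], [93, 90, 85], [93, 90, 85], [92, 86, 83], [93, 89, 86], [96, 92, 87], [93, 87, 82], [93, 88, 85], [93, 89, 86], [86, 81, 75], [188, 167, 108], [193, 172, 113], [201, 179, 106], [202, 180, 97], [205, 184, 99]]
[[241, 225, 73], [234, 216, 83], [225, 201, 90], [92, 84, 64], [81, 77, 75], [92, 87, 83], [96, 92, 85], [96, 90, 87], [94, 90, 84], [97, 91, 87], [95, 90, 86], [97, 91, 88], [96, 90, 88], [99, 96, 89], [99, 94, 89], [94, 90, 87], [95, 92, 86], [132, 119, 58], [168, 149, 55], [166, 145, 58]]
[[237.3069  200.78278]
 [240.5276  146.03104]
 [269.1931  147.71725]
 [265.9724  202.469  ]]
[[ 0.526  -0.1646  0.06  ]
 [ 0.5344 -0.0951  0.06  ]
 [ 0.5692 -0.0988  0.06  ]
 [ 0.5628 -0.1686  0.06  ]] [ 0.54808639 -0.13179095  0.06      ]
0.07003003022498626 83.13409957700443
0.03496191355914429 -6.001300462191555
0.07015877274198283 -95.208929834065
0.036989091366509394 173.79731986433893
```

Request:
drive_tool:
  series:
    - [[0,0.3,-2.5],-3.4]
    - [[0,0,-4],0]
    - [[0,0,-4],0]
    - [[0,0,-4],0]
    - [[0,0,-3],0]
    - [[0,0,-2.2],0]
    - [[0,0,0],0]
    - [[0,0,0],0]
    - [[0,0,0],0]
    - [[0,0,0],0]

```text
time: 3.9
ee_pos: [0.5497, -0.1332, 0.0343]
eef_rot: [0.743, 0.669, 0.001, 0.0]
ft_force: [-0.0, -0.4, 0.5]
width: 0.0872
grip_force: 0.0
```

Request:
drive_tool:
  series:
    - [[0,0,0],0]
    - [[0,0,0],0]
    - [[0,0,0],0]
    - [[0,0,0],0]
    - [[0,0,0],0]
    - [[0,0,0],0]
    - [[0,0,0],0]
    - [[0,0,0.5],0]
    - [[0,0,3],0]
    - [[0,0,3],0]
  hand: 1
  newtons: 20

```text
time: 5.15
ee_pos: [0.5489, -0.1333, 0.0992]
eef_rot: [0.744, 0.669, -0.0, -0.0]
ft_force: [1.3, 0.3, -2.7]
width: 0.038
grip_force: 20.0
```

Request:
drive_tool:
  series:
    - [[0,0,4],0]
    - [[-1,2,4],0]
    - [[-2,3.3,4],-5]
    - [[-2,3.3,3],-5.8]
    - [[-2,3.3,0],-10]
    - [[-2,3.3,0],-10]
    - [[-1.9,3.1,0],0]
    - [[0,0,0],0]
    - [[0,0,0],0]
    - [[0,0,0],0]

```text
time: 6.4
ee_pos: [0.4414, 0.0476, 0.2486]
eef_rot: [0.893, 0.449, -0.0, 0.0]
ft_force: [0.1, 0.8, -1.5]
width: 0.0378
grip_force: 20.0
```

Run:
```python
from h import *
import pickle
c=wrist('w2.png'); pickle.dump(c,open('w2.pkl','wb'))
x=pickle.load(open('deck.pkl','rb'));R=deckR(x[3])
for P in [(105,-100,0),(105,100,0),(-75,-100,0),(-75,100,0),(47,15,15),(30,-70,46),(-26,41.5,12),(-26,88.5,12),(-60,65,24)]: print(P,proj(c,x[:3]+R@np.array(P)/1000).round(1))
```

```text
t 6.4 tcp [0.4414 0.0476 0.2486] yaw -36.59 w 0.0378 g 20.0 f [ 0.1  0.8 -1.5] tq [-0.13  0.08 -0.03] j7 -0.91
(105, -100, 0) [423.9  -3.1]
(105, 100, 0) [212.8  -3.7]
(-75, -100, 0) [366.4 150.6]
(-75, 100, 0) [226.7 150.3]
(47, 15, 15) [297.2  66.1]
(30, -70, 46) [381.3  95. ]
(-26, 41.5, 12) [269.3 124.8]
(-26, 88.5, 12) [232.2 124.8]
(-60, 65, 24) [250.9 152.2]
```

View pics/w2.png

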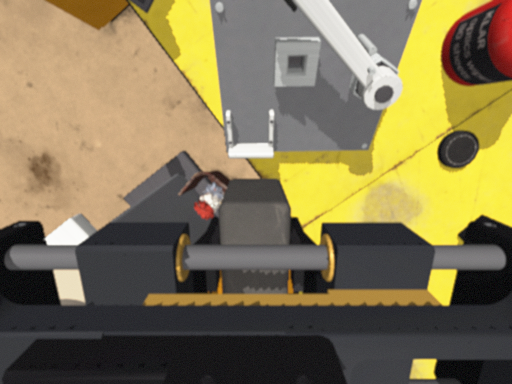

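The wrist view agrees with the deck fit to within a few pixels: socket at (297,63), hub (381,93), ledge about (250,150), cheeks at columns 229 and 271. I'll take one enlarged crop to refine this.

Run:
```python
import pickle,cv2
c=pickle.load(open('w2.pkl','rb'))
cv2.imwrite('pics/c3.png',cv2.resize(c['color'][30:170,205:405,::-1],None,fx=4,fy=4,interpolation=cv2.INTER_CUBIC))
```

```text
(no output)
```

View pics/c3.png

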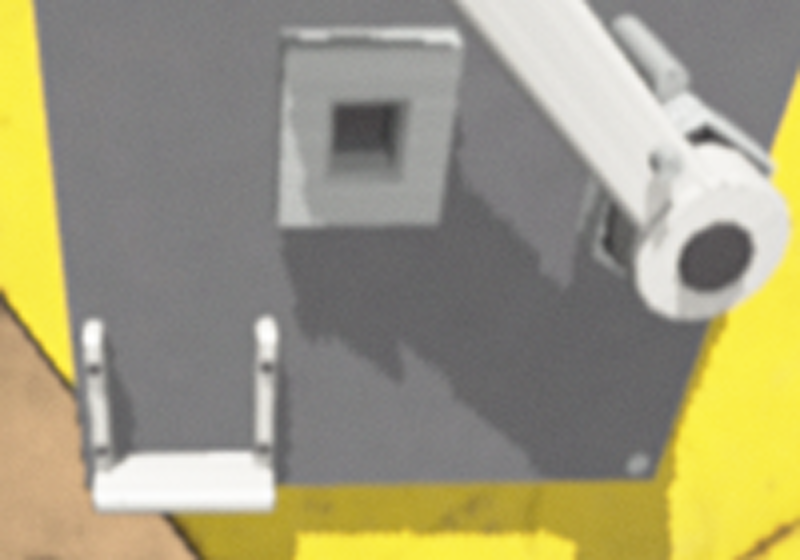

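Run:
```python
from h import *
import pickle
c=pickle.load(open('w2.pkl','rb'));x0=pickle.load(open('deck.pkl','rb'))
g=lambda u,v:np.array([(u+.5)/4-.5+205,(v+.5)/4-.5+30])
O=[((716,253),(30,-70,46)),((368,141),(47,15,15)),((660,483),(-75,-100,0)),((280,45),(69,37,15)),((462,47),(69,-7,15)),((440,225),(25,-7,15)),((280,226),(25,37,15))]
x,res=fitdeck([(c,g(*u),P) for u,P in O],x0); print(x.round(4),np.degrees(x[3]),(x-x0).round(4)); print(res.round(1).tolist())
# vertical fixed to joint fit
y=np.array([x[0],x[1],x[2],x[3]])
S=pickle.load(open('s0.pkl','rb'))
t=lambda u,v:np.array([(u+.5)/4.4-.5+145,(v+.5)/4.4-.5+130]); s=lambda u,v:np.array([(u+.5)/3.6-.5+185,(v+.5)/3.6-.5+145])
K=[(105,-100,0),(105,100,0),(-75,-100,0),(-75,100,0),(47,15,15),(30,-70,46)]
obs=[(c,g(*u),P) for u,P in O]+[(S['top'],t(*u),k) for u,k in zip([(332,47),(198,222),(472,172),(345,335),(308,190),(395,127)],K)]+[(S['scene'],s(*u),k) for u,k in zip([(35,207),(110,350),(180,210),(255,345),(128,276),(122,192)],K)]
z,res=fitdeck(obs,x); print(z.round(4),np.degrees(z[3])); print(res[:7].round(1).tolist())
pickle.dump(z,open('deck2.pkl','wb'))
for p in (x,z):
  R=deckR(p[3]); print('seat',(p[:3]+R@[-.026,.065,0]).round(4),'grasp44',(p[:3]+R@[-.026,.065,.044]).round(4),'sock',(p[:3]+R@[.047,.015,.015]).round(4))
print('cheek/ledge check z:',[(proj(c,z[:3]+deckR(z[3])@np.array(P))).round(1) for P in [(-.026,.0415,.012),(-.026,.0885,.012),(-.06,.065,.024)]])
# battery in hand: lower uphill edge seen
```

```text
[0.5434 0.087  0.0697 0.9508] 54.4761517023981 [-0.0018  0.001   0.0102  0.0215]
[[0.4, 0.0], [-0.6, 0.0], [-0.6, -0.3], [0.8, 0.9], [0.8, -0.6], [-0.3, -0.3], [-0.8, 0.3]]
[0.5444 0.0871 0.0656 0.9426] 54.008886479244566
[[-0.7, 0.3], [-0.2, -0.0], [-1.7, -0.5], [1.7, 1.0], [1.0, -0.1], [-0.3, -0.5], [-0.3, -0.2]]
seat [0.4775 0.1065 0.0567] grasp44 [0.4647 0.0886 0.0948] sock [0.5505 0.1228 0.1062]
seat [0.4786 0.1071 0.0526] grasp44 [0.4657 0.0893 0.0907] sock [0.5518 0.1228 0.1021]
cheek/ledge check z: [array([268.8, 125.1]), array([231.1, 125.6]), array([250.5, 153.1])]
```

Request:
drive_tool:
  series:
    - [[1.7,2.8,0],0.8]
    - [[1.7,2.8,0],0]
    - [[0,0,-4],0]
    - [[0,0,-4],0]
    - [[0,0,-3],0]
    - [[0,0,-1.9],0]
    - [[0,0,-1],0]
    - [[0,0,0],0]
    - [[0,0,0],0]
    - [[0,0,0],0]

```text
time: 7.7
ee_pos: [0.4754, 0.1048, 0.1103]
eef_rot: [0.89, 0.456, 0.001, -0.0]
ft_force: [-0.4, 0.4, -2.7]
width: 0.038
grip_force: 20.0
```

Request:
drive_tool:
  series:
    - [[0,0,-0.2],0]
    - [[0,0,-0.2],0]
    - [[0,0,-0.2],0]
    - [[0,0,-0.2],0]
    - [[0,0,-0.2],0]
    - [[0,0,0],0]
    - [[0,0,0],0]
    - [[0,0,0],0]
    - [[0,0,0],0]
    - [[0,0,0],0]
  newtons: 8

```text
time: 8.95
ee_pos: [0.4744, 0.1039, 0.0994]
eef_rot: [0.89, 0.456, -0.001, 0.0]
ft_force: [-4.4, -3.7, 2.6]
width: 0.038
grip_force: 8.0
```

Run:
```python
from h import *
c=wrist('w3.png'); d=snap('scene','s3.png')
s=cv2.resize(d['color'][150:270,190:320,::-1],None,fx=3.2,fy=3.2,interpolation=cv2.INTER_CUBIC)
w=c['color'][:,120:420,::-1]; cv2.imwrite('pics/c4.png',np.hstack([w,s[:384]]))
```

```text
t 8.95 tcp [0.4744 0.1039 0.0994] yaw -35.72 w 0.038 g 8.0 f [-4.4 -3.7  2.6] tq [-0.8   1.02  0.05] j7 -0.85
```

View pics/c4.png

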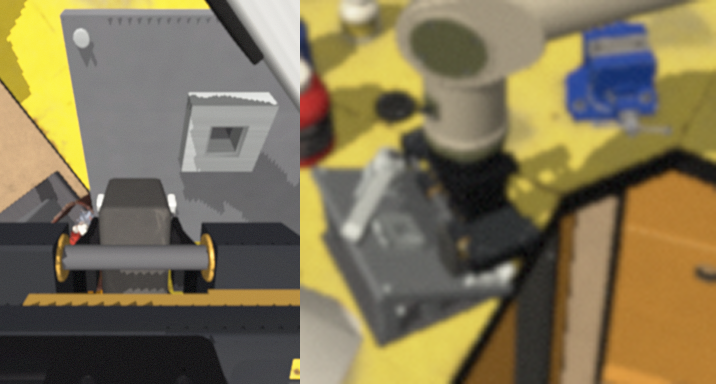

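Contact has begun, with the battery between the cheek tips (crop columns 100 and 172). I'll keep pressing so it tilts flat onto the slope.

Request:
drive_tool:
  series:
    - [[0,0,-0.15],0]
    - [[0,0,-0.15],0]
    - [[0,0,-0.15],0]
    - [[0,0,-0.15],0]
    - [[0,0,-0.1],0]
    - [[0,0,0],0]
    - [[0,0,0],0]
    - [[0,0,0],0]
    - [[0,0,0],0]
    - [[0,0,0],0]

```text
time: 10.3
ee_pos: [0.474, 0.1034, 0.0923]
eef_rot: [0.89, 0.456, -0.001, 0.0]
ft_force: [-6.2, -6.1, 4.4]
width: 0.0383
grip_force: 8.0
```

Request:
drive_tool:
  series:
    - [[0,0,-0.15],0]
    - [[-0.1,-0.14,-0.1],0]
    - [[-0.1,-0.14,-0.1],0]
    - [[-0.1,-0.14,-0.1],0]
    - [[-0.1,-0.14,-0.1],0]
    - [[-0.1,-0.14,-0.1],0]
    - [[-0.1,-0.14,-0.1],0]
    - [[-0.1,-0.14,-0.1],0]
    - [[-0.1,-0.14,-0.1],0]
    - [[0,0,0],0]

```text
time: 11.55
ee_pos: [0.469, 0.0959, 0.0847]
eef_rot: [0.889, 0.457, 0.003, -0.001]
ft_force: [0.5, 7.7, 8.4]
width: 0.0378
grip_force: 8.0
```

Run:
```python
from h import *
c=wrist('w4.png'); d=snap('scene','s4.png');e=snap('top','t4.png')
s=cv2.resize(d['color'][200:260,210:330,::-1],None,fx=4,fy=4,interpolation=cv2.INTER_CUBIC)
w=c['color'][100:340,120:420,::-1]; cv2.imwrite('pics/c5.png',np.hstack([w,s]))
```

```text
t 11.55 tcp [0.469  0.0959 0.0847] yaw -35.61 w 0.0378 g 8.0 f [0.5 7.7 8.4] tq [ 1.67 -0.05 -0.05] j7 -0.83
```

View pics/c5.png

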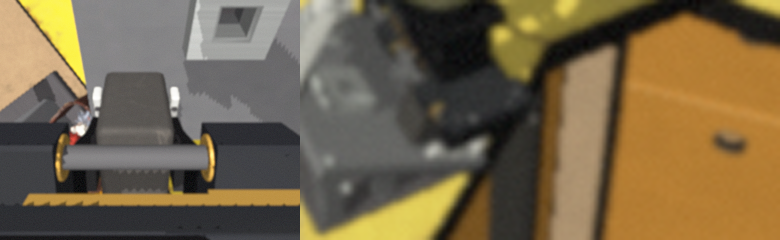

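```bash
cat >> h.py <<'E'
import pickle,os
def dk():
    z=pickle.load(open('deck2.pkl','rb')); return z[:3],deckR(z[3])
def ondeck(c,u,v,h):  # deck coords mm of pixel at deck height h mm
    o,R=dk(); a,d=ray(c,u,v); a=R.T@(a-o);d=R.T@d; return 1000*(a+d*(h/1000-a[2])/d[2])
E
python3 - <<'E'
from h import *
s=r.read_state(); c=wrist(); im=c['color']
g=cv2.cvtColor(im,cv2.COLOR_RGB2GRAY).astype(int)
print([ (v,int(g[v,245:265].mean())) for v in range(160,262,2)])
print([ (u,int(g[200,u])) for u in range(205,310,3)])
o,R=dk()
for x in (-26,-18):
  for P in [(34,0,0),(34,0,60),(-34,0,60)]: print(x,P,proj(c,o+R@(np.array([x,65,0])+P)/1000).round(1))
E
```

```text
t 11.7 tcp [0.469  0.0959 0.0847] yaw -35.61 w 0.0377 g 8.0 f [0.7 7.1 8.4] tq [ 1.63 -0.01 -0.05] j7 -0.83
[(160, 133), (162, 133), (164, 133), (166, 133), (168, 133), (170, 132), (172, 102), (174, 84), (176, 86), (178, 86), (180, 87), (182, 88), (184, 88), (186, 89), (188, 86), (190, 87), (192, 88), (194, 87), (196, 87), (198, 86), (200, 87), (202, 89), (204, 88), (206, 87), (208, 87), (210, 87), (212, 86), (214, 87), (216, 87), (218, 88), (220, 88), (222, 87), (224, 88), (226, 92), (228, 102), (230, 109), (232, 107), (234, 101), (236, 96), (238, 94), (240, 94), (242, 94), (244, 88), (246, 94), (248, 110), (250, 120), (252, 126), (254, 132), (256, 134), (258, 134), (260, 133)]
[(205, 37), (208, 84), (211, 135), (214, 233), (217, 240), (220, 182), (223, 82), (226, 90), (229, 90), (232, 86), (235, 88), (238, 90), (241, 91), (244, 89), (247, 88), (250, 89), (253, 90), (256, 85), (259, 85), (262, 86), (265, 83), (268, 86), (271, 87), (274, 86), (277, 85), (280, 85), (283, 83), (286, 72), (289, 118), (292, 222), (295, 243), (298, 216), (301, 132), (304, 135), (307, 133)]
-26 (34, 0, 0) [256.6 164.7]
-26 (34, 0, 60) [257.  243.2]
-26 (-34, 0, 60) [255.8 300.5]
-18 (34, 0, 0) [256.7 154.8]
-18 (34, 0, 60) [257.2 233.6]
-18 (-34, 0, 60) [255.9 295.4]
```

```bash
cat >> h.py <<'E'
def tilt(c,u,vb,vt,hb=0):
    o,R=dk(); B=ondeck(c,u,vb,hb); a,d=ray(c,u,vt); a=1000*R.T@(a-o); d=R.T@d; d/=np.linalg.norm(d)
    w=a-B; b=w@d; disc=b*b-(w@w-3600); out=[a+d*(-b+sg*np.sqrt(disc)) for sg in(-1,1)] if disc>0 else [a-b*d]
    for T in out: print('bottom edge',B.round(1),'top edge',T.round(1),'lean from deck normal (+uphill)',np.degrees(np.arctan2(T[0]-B[0],T[2]-B[2])).round(1))
    s=r.read_state(); G=s['ee_pos']+np.array([0,0,.011]); print('grasp deck',(1000*R.T@(G-o)).round(1))
E
python3 - <<'E'
from h import *
c=wrist(); tilt(c,256,172,229); tilt(c,256,172,229,4)
E
```

```text
t 11.75 tcp [0.469  0.0959 0.0848] yaw -35.61 w 0.038 g 8.0 f [0.6 7.8 8.2] tq [ 1.66  0.   -0.05] j7 -0.83
bottom edge [ 1.8 65.3  0. ] top edge [16.9 65.6 58.1] lean from deck normal (+uphill) 14.6
bottom edge [ 1.8 65.3  0. ] top edge [-58.2  64.7   2.2] lean from deck normal (+uphill) -87.9
grasp deck [-17.1  66.2  44.7]
bottom edge [ 5.3 65.3  4. ] top edge [21.8 65.6 61.7] lean from deck normal (+uphill) 16.0
bottom edge [ 5.3 65.3  4. ] top edge [-54.7  64.8   4.7] lean from deck normal (+uphill) -89.3
grasp deck [-17.1  66.2  44.7]
```

Request:
drive_tool:
  series:
    - [[0.15,0.2,0.15],0]
    - [[0.15,0.2,0.15],0]
    - [[0.15,0.2,0.15],0]
    - [[0,0,-0.1],0]
    - [[0,0,-0.1],0]
    - [[0,0,-0.1],0]
    - [[0,0,-0.1],0]
    - [[0,0,0],0]
    - [[0,0,0],0]
    - [[0,0,0],0]
  newtons: 4

```text
time: 13.05
ee_pos: [0.4712, 0.0991, 0.0834]
eef_rot: [0.89, 0.456, -0.0, 0.0]
ft_force: [-2.1, -3.3, -0.9]
width: 0.0381
grip_force: 4.0
```

Request:
drive_tool:
  series:
    - [[0,0,0],0]
    - [[0,0,0],0]
    - [[0,0,0],0]
    - [[0,0,0],0]
    - [[0,0,0],0]
    - [[0,0,0],0]
    - [[0,0,0],0]
    - [[0,0,0],0]
    - [[0,0,0],0]
    - [[0,0,0],0]
  hand: 0.43

```text
time: 14.3
ee_pos: [0.4714, 0.0994, 0.0835]
eef_rot: [0.89, 0.456, -0.0, -0.0]
ft_force: [-0.6, 0.2, -0.2]
width: 0.0498
grip_force: 0.0
```

Run:
```python
from h import *
c=wrist('w6.png'); g=cv2.cvtColor(c['color'],cv2.COLOR_RGB2GRAY).astype(int)
print([ (v,int(g[v,245:265].mean())) for v in range(140,262,2)])
print([ (u,int(g[200,u])) for u in range(205,310,3)])
o,R=dk()
for x in (-26,-18,-8):
  for P in [(34,0,0),(34,0,60),(-34,0,60)]: print(x,P,proj(c,o+R@(np.array([x,65,0])+P)/1000).round(1))
```

```text
t 14.3 tcp [0.4714 0.0994 0.0835] yaw -35.69 w 0.0498 g 0.0 f [-0.6  0.2 -0.2] tq [-0.07  0.12 -0.05] j7 -0.83
[(140, 136), (142, 137), (144, 137), (146, 137), (148, 138), (150, 138), (152, 138), (154, 137), (156, 137), (158, 138), (160, 137), (162, 137), (164, 138), (166, 137), (168, 137), (170, 137), (172, 137), (174, 138), (176, 124), (178, 98), (180, 98), (182, 98), (184, 98), (186, 98), (188, 99), (190, 100), (192, 100), (194, 102), (196, 101), (198, 99), (200, 99), (202, 99), (204, 100), (206, 100), (208, 98), (210, 98), (212, 97), (214, 98), (216, 100), (218, 100), (220, 99), (222, 99), (224, 99), (226, 99), (228, 99), (230, 99), (232, 98), (234, 99), (236, 99), (238, 99), (240, 99), (242, 98), (244, 91), (246, 97), (248, 114), (250, 124), (252, 130), (254, 136), (256, 139), (258, 140), (260, 137)]
[(205, 38), (208, 125), (211, 138), (214, 252), (217, 252), (220, 225), (223, 92), (226, 94), (229, 98), (232, 103), (235, 102), (238, 99), (241, 97), (244, 98), (247, 99), (250, 102), (253, 98), (256, 97), (259, 99), (262, 100), (265, 98), (268, 100), (271, 98), (274, 98), (277, 98), (280, 97), (283, 82), (286, 86), (289, 137), (292, 250), (295, 252), (298, 231), (301, 136), (304, 137), (307, 139)]
-26 (34, 0, 0) [256.5 171.4]
-26 (34, 0, 60) [256.9 252.7]
-26 (-34, 0, 60) [255.9 306.8]
-18 (34, 0, 0) [256.6 161.8]
-18 (34, 0, 60) [257.1 243.6]
-18 (-34, 0, 60) [256. 302.]
-8 (34, 0, 0) [256.8 148.8]
-8 (34, 0, 60) [257.3 230.9]
-8 (-34, 0, 60) [256.1 295.6]
```

Request:
drive_tool:
  series:
    - [[0,0,2],0]
    - [[0,0,4],0]
    - [[0,0,5],0]
    - [[-1,-2,5],0]
    - [[-1,-2,1],0]
    - [[-1,-1.2,0],0]
    - [[0,0,0],0]
    - [[0,0,0],0]
    - [[0,0,0],0]
    - [[0,0,0],0]

```text
time: 15.6
ee_pos: [0.4415, 0.0477, 0.2532]
eef_rot: [0.89, 0.457, -0.0, 0.0]
ft_force: [0.1, 0.4, 0.5]
width: 0.0497
grip_force: 0.0
```

Run:
```python
from h import *
c=wrist('w7.png'); pickle.dump(c,open('w7.pkl','wb'))
o,R=dk()
for P in [(34,19.5,0),(34,-19.5,0),(34,19.5,60),(34,-19.5,60),(-34,19.5,60),(-34,-19.5,60)]: print(P,proj(c,o+R@(np.array([-26,65,0])+P)/1000).round(1))
for P in [(47,15,15),(30,-70,46),(-75,-100,0)]: print(P,proj(c,o+R@np.array(P)/1000).round(1))
w=c['color'][30:180,180:405,::-1]
cv2.imwrite('pics/c7.png',cv2.resize(w,None,fx=3.5,fy=3.5,interpolation=cv2.INTER_CUBIC))
```

```text
t 15.6 tcp [0.4415 0.0477 0.2532] yaw -35.66 w 0.0497 g 0.0 f [0.1 0.4 0.5] tq [-0.12  0.08  0.01] j7 -0.9
(34, 19.5, 0) [234.6  94.9]
(34, -19.5, 0) [267.   95.1]
(34, 19.5, 60) [231.4 121.4]
(34, -19.5, 60) [268.7 121.6]
(-34, 19.5, 60) [234.6 170.5]
(-34, -19.5, 60) [266.4 170.7]
(47, 15, 15) [297.6  66.5]
(30, -70, 46) [382.   95.8]
(-75, -100, 0) [366.7 151.3]
```

View pics/c7.png

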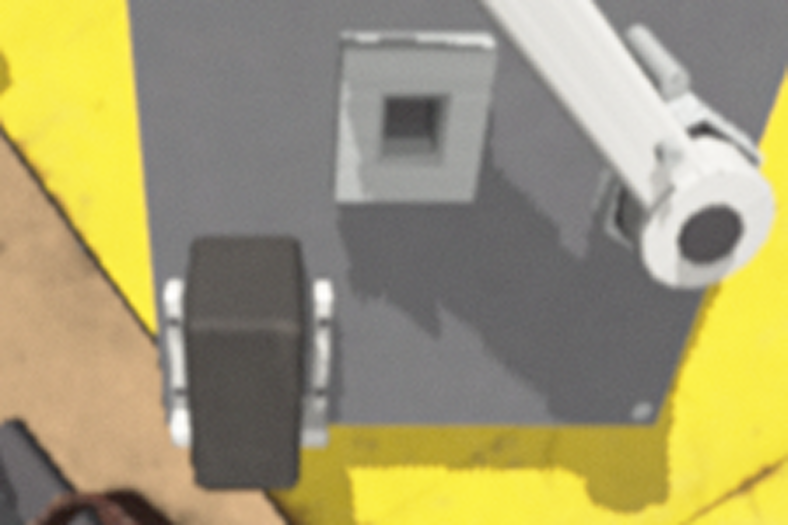

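The battery sits square and flat between the cheeks against the ledge, spanning columns 234–266 and rows 98–169. Prediction was 234.6–267 and 95–170.5. The socket is at (298.6,66.3). Next I'll take a more vertical view of the socket, then go for the pin.

Request:
drive_tool:
  series:
    - [[2.9,1.6,0],0]
    - [[2.9,1.6,0],0]
    - [[0,0,0],0]
    - [[0,0,0],0]
    - [[0,0,0],0]
    - [[0,0,0],0]
    - [[0,0,0],0]
    - [[0,0,0],0]
    - [[0,0,0],0]
    - [[0,0,0],0]
  hand: 0

```text
time: 16.9
ee_pos: [0.4995, 0.0794, 0.2536]
eef_rot: [0.89, 0.456, 0.0, -0.0]
ft_force: [-0.1, 0.2, 0.1]
width: 0.0869
grip_force: 0.0
```

Run:
```python
from h import *
c=wrist('w8.png'); pickle.dump(c,open('w8.pkl','wb'))
o,R=dk()
H={k:proj(c,o+R@np.array(P)/1000).round(1) for k,P in dict(sock=(47,15,15),c1=(69,37,15),c2=(69,-7,15),c3=(25,-7,15),c4=(25,37,15),hub=(30,-70,46)).items()}; print(H)
g=cv2.cvtColor(c['color'],cv2.COLOR_RGB2GRAY).astype(int); u,v=H['sock'].astype(int)
print('row',[(a,int(g[v-2:v+3,a].mean())) for a in range(u-32,u+33,1)]); print('col',[(a,int(g[a,u-2:u+3].mean())) for a in range(v-32,v+33,1)])
```

```text
t 16.9 tcp [0.4995 0.0794 0.2536] yaw -35.69 w 0.0869 g 0.0 f [-0.1  0.2  0.1] tq [-0.11  0.12 -0.02] j7 -0.84
{'sock': array([269.7, 124.6]), 'c1': array([249.9, 106.3]), 'c2': array([291.4, 106.5]), 'c3': array([287.5, 141.1]), 'c4': array([250.2, 140.9]), 'hub': array([348.4, 154.1])}
row [(237, 124), (238, 123), (239, 122), (240, 122), (241, 123), (242, 123), (243, 123), (244, 122), (245, 123), (246, 122), (247, 122), (248, 121), (249, 140), (250, 173), (251, 184), (252, 179), (253, 165), (254, 155), (255, 151), (256, 151), (257, 152), (258, 151), (259, 151), (260, 143), (261, 130), (262, 109), (263, 96), (264, 93), (265, 95), (266, 94), (267, 94), (268, 95), (269, 94), (270, 94), (271, 94), (272, 95), (273, 94), (274, 94), (275, 91), (276, 95), (277, 110), (278, 126), (279, 143), (280, 152), (281, 154), (282, 155), (283, 154), (284, 154), (285, 154), (286, 155), (287, 155), (288, 150), (289, 128), (290, 107), (291, 98), (292, 103), (293, 115), (294, 120), (295, 121), (296, 121), (297, 121), (298, 122), (299, 122), (300, 123), (301, 121)]
col [(92, 126), (93, 123), (94, 123), (95, 123), (96, 123), (97, 122), (98, 126), (99, 149), (100, 181), (101, 189), (102, 162), (103, 127), (104, 114), (105, 116), (106, 127), (107, 141), (108, 152), (109, 154), (110, 155), (111, 155), (112, 153), (113, 152), (114, 151), (115, 148), (116, 136), (117, 107), (118, 79), (119, 71), (120, 73), (121, 75), (122, 75), (123, 81), (124, 95), (125, 108), (126, 112), (127, 113), (128, 112), (129, 116), (130, 126), (131, 138), (132, 144), (133, 145), (134, 150), (135, 150), (136, 150), (137, 149), (138, 150), (139, 150), (140, 145), (141, 128), (142, 108), (143, 97), (144, 97), (145, 98), (146, 97), (147, 98), (148, 98), (149, 98), (150, 98), (151, 98), (152, 98), (153, 99), (154, 98), (155, 99), (156, 100)]
```

Run:
```python
from h import *
a=pickle.load(open('w7.pkl','rb'));b=pickle.load(open('w8.pkl','rb'));e=pickle.load(open('w2.pkl','rb'))
print(tri([ray(a,298.6,66.3),ray(b,269.9,124),ray(e,297,65)])); o,R=dk(); M=o+R@[.047,.015,.015]; print('model',M)
h=tri([ray(a,382.3,96.5),ray(b,348.4,154.1)])[0]
print('hole at model z',onz(b,269.9,123.9,M[2]))
print('rad yaw deg deck x',np.degrees(pickle.load(open('deck2.pkl','rb'))[3]))
```

```text
(array([0.55263741, 0.12265103, 0.10078482]), [np.float64(0.0004613556358100829), np.float64(0.0005724785110063265), np.float64(0.0002946649752699037)])
model [0.55178892 0.12280281 0.10210973]
hole at model z [0.5523868  0.1233146  0.10210973]
rad yaw deg deck x 54.008886479244566
```

Request:
drive_tool:
  series:
    - [[0,5,0],2]
    - [[0,5,0],5]
    - [[-0.8,5,0],5]
    - [[-1,4,0],5]
    - [[-1,3,0],5]
    - [[0,0,0],0]
    - [[0,0,0],0]
    - [[0,0,0],0]
    - [[0,0,0],0]
    - [[0,0,0],0]

```text
time: 18.2
ee_pos: [0.4716, 0.299, 0.2536]
eef_rot: [0.787, 0.618, 0.0, -0.0]
ft_force: [-0.2, 0.2, 0.6]
width: 0.0872
grip_force: 0.0
```

Run:
```python
from h import *
c=wrist('w9.png'); pickle.dump(c,open('w9.pkl','wb'))
for z in (.118,.068,.04): print(z,proj(c,[.471,.340,z]).round(1))
im=c['color'].astype(int); g=im.max(2)
m=(g<60).astype(np.uint8); m[210:]=0
n,l,st,ce=cv2.connectedComponentsWithStats(m)
for k in range(1,n):
    if st[k,4]>150:
        cn=cv2.findContours((l==k).astype(np.uint8),cv2.RETR_EXTERNAL,cv2.CHAIN_APPROX_NONE)[0][0]
        print(st[k],ce[k].round(1),cv2.minAreaRect(cn))
u,v=proj(c,[.471,.34,.118]).astype(int)
print(cv2.resize(g[v-60:v+60,u-60:u+60].astype(np.float32),(30,30),interpolation=cv2.INTER_AREA).astype(int).tolist().__repr__().replace('], ','],\n'))
print(u,v)
```

```text
t 18.2 tcp [0.4716 0.299  0.2536] yaw -13.73 w 0.0872 g 0.0 f [-0.2  0.2  0.6] tq [-0.06  0.01  0.02] j7 -0.83
0.118 [244.8 149.6]
0.068 [246.2 144.9]
0.04 [246.8 142.9]
[234 129  26  30 568] [246.2 143.7] ((246.44119262695312, 143.76470947265625), (25.46623992919922, 23.283418655395508), 75.96376037597656)
[[190, 190, 191, 189, 188, 188, 177, 130, 167, 162, 161, 157, 158, 157, 154, 150, 150, 155, 158, 170, 164, 171, 189, 180, 196, 234, 240, 241, 240, 242],
[193, 193, 193, 189, 189, 187, 189, 123, 165, 171, 167, 166, 181, 188, 182, 200, 212, 202, 222, 237, 235, 239, 239, 238, 239, 241, 241, 242, 242, 242],
[191, 191, 188, 175, 191, 187, 190, 149, 218, 237, 229, 234, 236, 236, 236, 237, 238, 236, 235, 240, 241, 242, 243, 241, 239, 240, 239, 242, 241, 240],
[190, 189, 185, 185, 189, 185, 189, 166, 211, 243, 242, 239, 236, 236, 238, 237, 224, 150, 151, 241, 242, 244, 243, 241, 240, 241, 237, 240, 239, 238],
[189, 185, 182, 186, 187, 186, 187, 178, 179, 244, 243, 241, 238, 238, 238, 192, 116, 99, 102, 203, 244, 244, 242, 240, 241, 241, 235, 237, 237, 233],
[190, 189, 188, 189, 187, 183, 
[... 2918 characters left out ...]
1, 194, 193, 192, 161, 150, 165, 165, 186, 244, 243, 243, 243, 243, 244, 244, 244, 244, 243, 240, 235],
[79, 98, 93, 78, 178, 181, 186, 186, 185, 189, 191, 192, 193, 181, 134, 169, 166, 193, 244, 243, 243, 243, 242, 243, 243, 244, 245, 244, 241, 240],
[73, 96, 97, 67, 163, 182, 187, 187, 181, 184, 187, 190, 189, 191, 135, 169, 168, 208, 243, 242, 243, 242, 242, 242, 242, 243, 243, 243, 243, 243],
[76, 96, 97, 80, 123, 178, 172, 174, 180, 184, 184, 191, 193, 192, 144, 161, 167, 200, 244, 242, 243, 243, 241, 241, 241, 242, 240, 240, 242, 243],
[85, 96, 97, 92, 73, 120, 84, 81, 150, 185, 190, 195, 196, 194, 167, 148, 175, 218, 244, 244, 245, 244, 244, 243, 245, 245, 245, 244, 241, 154]]
244 149
```

Run:
```python
from h import *
c=pickle.load(open('w9.pkl','rb')); g=cv2.cvtColor(c['color'],cv2.COLOR_RGB2GRAY)
for th in (48,66):
    m=(c['color'].max(2)<th).astype(np.uint8); m[:110]=0; m[175:]=0; m[:,:215]=0; m[:,285:]=0
    n,l,st,ce=cv2.connectedComponentsWithStats(m); k=1+np.argmax(st[1:,4])
    cn=cv2.findContours((l==k).astype(np.uint8),cv2.RETR_EXTERNAL,cv2.CHAIN_APPROX_NONE)[0][0]
    b=cv2.boxPoints(cv2.minAreaRect(cn)); P=np.array([onz(c,*p,.118) for p in b]); d=np.diff(np.vstack([P,P[:1]]),axis=0)
    print(th,st[k],P.mean(0).round(4),np.linalg.norm(d,axis=1).round(4),np.degrees(np.arctan2(d[:,1],d[:,0])).round(1))
m=g[105:180,215:290]; print(c['color'].max(2)[128:164:2,230:264:2])
```

```text
48 [234 130  25  28 509] [0.4742 0.3459 0.118 ] [0.0239 0.0255 0.0244 0.0256] [ -2.  -91.4 178.3  87.4]
66 [233 129  27  40 719] [0.4735 0.3401 0.118 ] [0.0256 0.0394 0.0265 0.0395] [ -4.  -93.5 176.3  85.2]
[[100  96 103 102  99  99 100 101 100  94  98  88  78  92 101 100 104]
 [101  97  98 100  98 103  94  93  83  74  68  45  35  76  98  98 101]
 [100 100  98  87  79  74  56  53  41  45  41  38  36  61  98  96  99]
 [101  95  70  49  39  38  32  41  39  45  41  44  40  61 101  98  99]
 [ 99  90  42  39  41  43  43  41  41  44  46  42  43  50  95  99  97]
 [ 99  94  41  40  39  39  42  41  41  44  43  45  42  45  94 100  98]
 [ 98  94  50  40  40  44  46  41  42  41  41  43  41  39  90 101  97]
 [ 96  96  64  32  43  41  42  40  42  42  39  43  42  38  75 101  96]
 [ 97  96  70  35  38  38  42  39  42  40  44  37  39  35  66 103  98]
 [100  99  87  36  41  40  38  40  40  40  36  38  37  39  51  97 100]
 [ 99 100  89  40  38  39  38  39  36  37  39  41  39  39  43  91  99]
 [102 103  97  57  39  39  39  33  36  37  34  39  39  39  34  87 103]
 [ 88 101  99  69  35  35  36  37  40  38  37  35  34  35  46  91 102]
 [ 75  97 102  82  38  37  36  34  32  35  37  39  45  73  89  98  98]
 [ 67  89  98  87  44  34  35  42  48  52  62  63  64  89  99  98  94]
 [104 105  97  78  57  58  58  62  62  64  63  64  63  88  96  96 126]
 [137 110 116  75  61  63  63  60  62  65  63  63  62  85 114 147 168]
 [162  94 153  94  62  63  61  61  62  64  63  61  87 137 168 170 171]]
```

The pin head is at about (0.474, 0.3455) with its faces at -2°. I'll grip it near the middle of the head.

Request:
drive_tool:
  series:
    - [[0.2,2.4,0],6]
    - [[0.05,2.3,0],5.7]
    - [[0,0,-4],0]
    - [[0,0,-4],0]
    - [[0,0,-4],0]
    - [[0,0,-3],0]
    - [[0,0,-2],0]
    - [[0,0,0],0]
    - [[0,0,0],0]
    - [[0,0,0],0]

```text
time: 19.5
ee_pos: [0.4745, 0.3469, 0.0848]
eef_rot: [0.719, 0.695, 0.001, -0.0]
ft_force: [-0.1, 0.4, 0.4]
width: 0.0873
grip_force: 0.0
```

Request:
drive_tool:
  series:
    - [[0,0,0],0]
    - [[0,0,0],0]
    - [[0,0,0],0]
    - [[0,0,0],0]
    - [[0,0,0],0]
    - [[0,0,0],0]
    - [[0,0,0],0]
    - [[0,0,0],0]
    - [[0,0,0],0]
    - [[0,0,0],0]
  hand: 1
  newtons: 20

```text
time: 20.75
ee_pos: [0.474, 0.3464, 0.0836]
eef_rot: [0.719, 0.695, 0.0, -0.0]
ft_force: [0.5, -0.4, 1.0]
width: 0.0264
grip_force: 20.0
```

Run:
```python
from h import *
c=wrist('w10.png')
print(c['color'].max(2)[130:236:4,200:312:5])
```

```text
t 20.75 tcp [0.474  0.3464 0.0836] yaw -1.99 w 0.0264 g 20.0 f [ 0.5 -0.4  1. ] tq [-0.09 -0.02 -0.02] j7 -0.63
[[191 193 120 192 195 190 175 170 170 169 166 161 164 161 157 163 165 161
  160 160 165 160 166]
 [192 186 149 252 248 247 226 229 243 241 241 164 164 171 175 167 166 167
  165 166 166 162 166]
 [162 187 172 248 248 247 247 246 243 243 243 244 245 242 242 221 223 223
  225 201 169 163 167]
 [187 197 176 242 248 248 247 245 243 241 242 243 243 245 243 242 244 244
  245 245 247 246 244]
 [189 194 178 242 249 248 246 246 243 242 244 243 242 244 244 245 245 245
  246 246 247 246 245]
 [196 187 186 245 249 249 247 246 244 243 244 245 243 245 235 127 148 248
  246 247 248 248 246]
 [200 187 185 199 249 249 249 247 245 245 244 246 228 117 100 104 100 248
  247 248 248 249 247]
 [198 186 184 169 249 249 247 247 247 249 211 102 101 105 102  76 102 245
  248 249 249 248 247]
 [193 189 191 160 249 249 248 247 184  99 104 107  96  72  65  66 101 200
  248 249 249 246 246]
 [191 183 189 129 250 248 162  98 102 103  94  71  66  67  83 101 105 111
  248 249 248 246 246]
 [192 186 187  72 
[... 931 characters left out ...]
103  99 159 219 220]
 [194 201 124 106 101 100 106 103  84  44 148 169 158  70 103 101 104 106
  105 106 108 223 219]
 [189 199 194 104 103 102 106 100  32  26  41  45  42  30  41 103 103 102
  107  98  99 221 218]
 [195 187 203 103  91  30  84  58  63  99  96  98  96  99  36  77  83  20
   97  99 102 201 219]
 [151 185 204 149  49  25  40  27  29  20  30  25  29  33  27  29  38  20
   68 102 103 112 148]
 [ 47 110 208 200  20  24  40  25  28  29  30  31  28  31  25  27  38  18
   34 105 103  65  48]
 [ 41 107 202 197  23  35  41  28  24  28  28  25  28  24  22  21  38  29
   27 107  96  64  47]
 [ 99 105 197  64  25  36  34  21  90  88  88  88  89  89  84  28  39  39
   20  40 102  63  58]]
```

Request:
drive_tool:
  series:
    - [[0,0,1],0]
    - [[0,0,1],0]
    - [[0,0,0.7],0]
    - [[0,-0.85,0],0]
    - [[0,-0.8,-0.1],0]
    - [[0,-0.75,-0.15],0]
    - [[0,-0.7,-0.25],0]
    - [[0,-0.7,-0.3],0]
    - [[0,-0.7,-0.35],0]
    - [[0,0,0],0]

```text
time: 22.05
ee_pos: [0.4735, 0.2995, 0.0988]
eef_rot: [0.72, 0.694, -0.001, -0.0]
ft_force: [-4.6, -1.3, 6.7]
width: 0.0259
grip_force: 20.0
```

Request:
drive_tool:
  series:
    - [[0,0,0],0]
    - [[0,0,0],0]
    - [[0,0,0],0]
    - [[0,0,0],0]
    - [[0,0,2],0]
    - [[0,0,3],0]
    - [[0,0,3],0]
    - [[0,0,0],0]
    - [[0,0,0],0]
    - [[0,0,0],0]
  newtons: 60

```text
time: 23.3
ee_pos: [0.4734, 0.3006, 0.1775]
eef_rot: [0.719, 0.695, -0.001, 0.0]
ft_force: [-0.0, 0.1, -0.9]
width: 0.0256
grip_force: 59.9
```

```bash
cat >> h.py <<'E'
def pintilt(c,show=0):
    # predicted pixel of tip and shank middle for tilt a about tool y; grasp 86.6 mm from tip
    s=r.read_state(); Rt=Ro.from_quat(s['eef_rot']).as_matrix(); G=s['ee_pos']-.011*Rt[:,2]
    out={}
    for a in range(0,50,5):
        d=Rt[:,2]*np.cos(np.radians(a))+Rt[:,0]*np.sin(np.radians(a)); out[a]=[proj(c,G+d*L).round(1).tolist() for L in(.0266,.0866)]
    return out
E
python3 - <<'E'
from h import *
c=wrist('w11.png'); 
for k,v in pintilt(c).items(): print(k,v)
print(c['color'].max(2)[60:236:5,200:312:5])
E
```

```text
t 23.3 tcp [0.4734 0.3006 0.1775] yaw -2.01 w 0.0256 g 59.9 f [-0.   0.1 -0.9] tq [-0.13  0.07 -0.01] j7 -0.61
0 [[254.3, 227.1], [254.4, 200.8]]
5 [[254.3, 224.0], [254.3, 192.9]]
10 [[254.3, 221.1], [254.3, 185.1]]
15 [[254.3, 218.3], [254.3, 177.4]]
20 [[254.2, 215.6], [254.3, 169.8]]
25 [[254.2, 213.1], [254.3, 162.3]]
30 [[254.2, 210.7], [254.3, 154.9]]
35 [[254.2, 208.6], [254.3, 147.7]]
40 [[254.2, 206.6], [254.2, 140.6]]
45 [[254.2, 204.9], [254.2, 133.7]]
[[194 200 199 197  63 178 175 173 170 172 168 162 161 153 147 137 135 131
  121 107  98  95  92]
 [203 200 200 201  95 176 177 174 167 168 163 161 162 147 147 136 134 137
  139 137 137 142 141]
 [193 199 200 202 125 176 177 173 168 165 162 164 161 144 147 142 140 137
  135 138 140 133 143]
 [205 199 199 198 121 178 176 172 171 171 165 165 162 152 149 154 147 135
  137 136 138 143 148]
 [203 198 200 201 129 180 174 173 168 167 168 165 163 159 150 151 149 146
  154 154 154 159 159]
 [174 207 200 205 183 180 196 176 171 171 166 164 162 157 160 159 157 162
  162 165 161 165 167]
 [202 201 195 207 183 252 248 248 246 245 244 223
[... 2161 characters left out ...]
247 247 238 217 219]
 [122 196 206 208 210 203 160  33  35  35  35  33  31  29  33 154 248 249
  248 247 241 230 219]
 [ 52 191 203 207 207 202 148  28 119 124 121 122 121 123  78 106 250 250
  248 247 243 237 220]
 [ 47 162 188 192 194 198  93  30  35  36  37  38  35  29  36  52 249 251
  249 247 245 238 225]
 [ 45 108 168 191 162  18  25  39  36  33  37  35  35  39  37  24  63  23
  247 248 245 247 236]
 [ 48  46 163 190  54  23  35  35  37  37  40  32  35  34  36  25  37  27
  127 249 248  72  44]
 [ 41  23 146 186  17  36  35  35  35  35  34  37  37  34  38  30  37  25
   23 249 249  57  47]
 [121  87 136  31  19  35  30  34  39  37  34  33  36  37  34  30  37  42
   21  90 139  80  73]]
```

```bash
cat >> h.py <<'E'
def tcpfor(x,y,z,r0=.0866):
    o,R=dk(); return (o+R@(np.array([x,y,z])/1000+[0,0,r0])-[0,0,.011])
E
python3 - <<'E'
from h import *
for p in [(145,15,45),(145,15,20),(100,15,20),(47,15,20),(47,15,-12)]: print(p,tcpfor(*p).round(4))
o,R=dk(); print('n',R[:,2].round(3),'ex',R[:,0].round(3))
E
```

```text
(145, 15, 45) [0.5674 0.1443 0.2411]
(145, 15, 20) [0.5747 0.1544 0.2194]
(100, 15, 20) [0.5518 0.1229 0.1969]
(47, 15, 20) [0.5249 0.0857 0.1704]
(47, 15, -12) [0.5343 0.0987 0.1427]
n [-0.294 -0.405  0.866] ex [0.509 0.701 0.5  ]
```

Request:
drive_tool:
  series:
    - [[0,0,3.1],-8.5]
    - [[0,0,3.1],-8.5]
    - [[0,0,3.1],-8.4]
    - [[1.9,-3.1,0],-8.4]
    - [[1.9,-3.1,0],0]
    - [[1.9,-3.1,0],0]
    - [[1.9,-3.1,0],0]
    - [[1.8,-3.2,0],0]
    - [[0,0,0],0]
    - [[0,0,0],0]

```text
time: 24.6
ee_pos: [0.5676, 0.1459, 0.2714]
eef_rot: [0.89, 0.456, -0.001, -0.0]
ft_force: [-0.7, 0.7, -1.1]
width: 0.0256
grip_force: 59.9
```

Run:
```python
from h import *
c=wrist('w12.png'); 
for k,v in pintilt(c).items(): 
    if k in(20,25,30,35,40): print(k,v)
o,R=dk()
for P in [(47,15,15),(69,15,15),(105,-100,0),(105,100,0),(30+152*.682-10*.731,-70+152*.731+10*.682,44),(30+152*.682+10*.731,-70+152*.731-10*.682,44)]: print(P,proj(c,o+R@np.array(P)/1000).round(1))
print(c['color'].max(2)[100:216:5,200:312:5])
```

```text
t 24.6 tcp [0.5676 0.1459 0.2714] yaw -35.77 w 0.0256 g 59.9 f [-0.7  0.7 -1.1] tq [-0.08  0.11  0.  ] j7 -0.85
20 [[253.7, 215.6], [253.8, 169.9]]
25 [[253.7, 213.1], [253.8, 162.4]]
30 [[253.7, 210.7], [253.8, 155.0]]
35 [[253.7, 208.6], [253.7, 147.8]]
40 [[253.6, 206.6], [253.7, 140.7]]
(47, 15, 15) [255.1 199.6]
(69, 15, 15) [255.2 187.4]
(105, -100, 0) [354.1 156.6]
(105, 100, 0) [182.2 156.1]
(126.35399999999998, 47.931999999999995, 44) [222.1 166.8]
(140.974, 34.291999999999994, 44) [235.1 155.1]
[[222 220 207 223 218 225 230 235 244 248 248 248 248 245 245 234 180 167
  154 150 144 140 221]
 [223 216 218 217 219 225 244 245 243 247 249 249 249 247 246 246 246 233
  167 166 161 189 228]
 [214 220 213 221 219 232 243 246 248 247 248 247 249 248 248 248 249 248
  248 223 168 247 246]
 [220 219 225 218 227 239 236 248 248 249 248 248 248 248 248 248 249 249
  247 245 249 247 247]
 [235 222 226 224 237 244 246 249 249 248 248 248 250 249 248 247 249 248
  248 248 247 247 248]
 [240 243 236 232 243 246 247 249 251 249 248 249 250 248 249 249 248 247
  248 248 249 248 248]
 [245 24
[... 1038 characters left out ...]
125 123 123 190 141]
 [127 129 123 123 126 125 125 127  75 143 220 219 178 209 226 239 209 197
  149 122 124 169 176]
 [126 128 127 126 125 125 123 124 155 163 220 221 179 204 221 226 233 227
  197 174 124 126 204]
 [125 129 127 123 124 126 124 123 152 170 224 222 179 148 196 222 223 229
  237 204 196 123 214]
 [128 127 129 122 126 123 125  62  33  36  32  36  31  36  33 180 222 221
  228 236 221 197 217]
 [126 126 127 124 126 123 126  31  35  29  31  36  36  34  32  54 128 220
  222 227 230 235 176]
 [125 124 127 128 124 125 127  33 117 120 121 124 121 124  81  37 101  96
  186 225 223 228 238]
 [126 113  90  92  93  88  81  30  35  32  35  39  37  32  34  36 102  96
   97 124 222 223 217]]
```

Request:
drive_tool:
  series:
    - [[0.7,0.85,0],0]
    - [[0,0,-1.3],0]
    - [[0,0,-1.3],0]
    - [[0,0,-1.3],0]
    - [[0,0,-1.3],0]
    - [[0,0,0],0]
    - [[0,0,0],0]
    - [[0,0,0],0]
    - [[0,0,0],0]
    - [[0,0,0],0]

```text
time: 25.9
ee_pos: [0.575, 0.1539, 0.2203]
eef_rot: [0.89, 0.456, 0.0, -0.0]
ft_force: [-0.0, -0.1, -0.9]
width: 0.0255
grip_force: 59.9
```

```bash
cat >> h.py <<'E'
def pindeck(a):
    s=r.read_state(); Rt=Ro.from_quat(s['eef_rot']).as_matrix(); G=s['ee_pos']-.011*Rt[:,2]; o,R=dk()
    d=Rt[:,2]*np.cos(np.radians(a))+Rt[:,0]*np.sin(np.radians(a)); return (1000*R.T@(G+d*.0866-o)).round(1)
E
python3 - <<'E'
from h import *
c=wrist('w13.png'); print(pindeck(31),pindeck(30))
print(c['color'].max(2)[130:200:4,220:290:3])
E
```

```text
t 25.9 tcp [0.575  0.1539 0.2203] yaw -35.79 w 0.0255 g 59.9 f [-0.  -0.1 -0.9] tq [-0.11  0.09 -0.03] j7 -0.84
[146.7  14.7  20.8] [145.2  14.7  20.8]
[[242 245 244 239 248 248 248 247 246 247 247 247 248 249 248 247 247 247
  247 246 247 246 246 246]
 [244 243 245 244 248 250 249 248 246 247 247 248 249 249 248 247 247 247
  247 247 247 247 245 245]
 [245 247 248 248 247 249 250 249 246 246 247 247 249 248 247 247 246 246
  246 247 247 247 245 244]
 [246 249 249 248 248 249 249 248 248 244 245 245 246 247 245 246 246 247
  246 247 247 245 243 245]
 [247 248 248 249 249 249 248 247 247 248 247 247 245 246 245 245 245 247
  245 244 245 244 245 246]
 [237 240 241 242 243 240 240 237 239 240 237 237 236 239 239 238 234 233
  232 231 232 235 237 236]
 [103 100 101 101  99 102 103 105 101  99 168 213 196 130  98 100 101 102
  104 100 102 102 103 101]
 [103 103 102 100 102 100 100 100  98 158 209 219 208 183 122 100 103 101
  101 101 102 104 102 104]
 [102 102 101 101 101 101 101  99  97 173 211 220 211 183 133 100  98 102
  103 104 101 101 102 102]
 [108 108 106 143 113 109 111 107 108 1
[... 170 characters left out ...]
25 227 235 196 194 192 175 144 182 215 222 211 184 137 145 146 145
  142 143 145 146 147 147]
 [223 227 239 247 199 194 193 192 181 186 215 221 211 185 139 125 122 121
  120 125 122 124 125 124]
 [223 235 236 234 238 227 204 196 183 189 217 221 211 186 140 121 125 123
  122 122 124 126 122 121]
 [241 226 218 221 223 227 236 230 184 191 218 221 213 186 145 117 124 124
  120 119 120 124 122 120]
 [219 219 220 218 218 220 222 228 215 195 217 220 211 187 145 112 100 118
  124 122 119 120 122 123]
 [152 210 214 219 219 220 217 222 189 197 219 222 211 186 147 118 122 116
  113 120 122 123 121 122]
 [ 33  44 136 201 216 190 119 104  87  93 103 108 101  86  74  54  57  62
  174 165 123 123 124 124]]
```

Request:
drive_tool:
  series:
    - [[-0.4,-0.56,-0.4],0]
    - [[-0.4,-0.56,-0.4],0]
    - [[-0.4,-0.56,-0.4],0]
    - [[-0.4,-0.56,-0.4],0]
    - [[-0.4,-0.56,-0.4],0]
    - [[-0.4,-0.56,-0.4],0]
    - [[-0.4,-0.56,-0.4],0]
    - [[0,0,0],0]
    - [[0,0,0],0]
    - [[0,0,0],0]

```text
time: 27.2
ee_pos: [0.5472, 0.1145, 0.1922]
eef_rot: [0.89, 0.456, 0.0, 0.0]
ft_force: [2.7, -0.5, -0.7]
width: 0.0258
grip_force: 59.9
```

Run:
```python
from h import *
c=wrist('w14.png'); print(pindeck(30))
print(c['color'].max(2)[130:200:3,214:296:3])
```

```text
t 27.2 tcp [0.5472 0.1145 0.1922] yaw -35.8 w 0.0258 g 59.9 f [ 2.7 -0.5 -0.7] tq [-0.24 -0.57 -0.07] j7 -0.8
[89.5 14.  20.6]
[[120 122 121 123 121 125 126 122 124 124 123 125 124 124 119 123 126 126
  125 122 120 117 122 122 123 124 126 124]
 [121 122 124 123 124 126 123 123 124 124 123 124 125 123 123 125 123 126
  126 125 121 124 122 122 123 125 121 125]
 [121 121 123 124 121 124 121 123 125 125 127 126 125 127 122 126 128 123
  125 121 124 119 123 123 122 121 123 123]
 [122 121 120 120 122 124 123 121 124 123 122 122 124 122 123 123 125 123
  121 123 123 125 121 123 123 121 121 120]
 [121 120 120 122 120 122 123 123 124 123 123 120 122 120 122 122 125 120
  122 122 123 120 120 123 123 124 125 121]
 [121 120 120 121 119 122 123 121 123 122 122 120 122 122 119 122 122 122
  123 121 122 120 119 120 120 121 121 123]
 [119 118 121 121 120 123 120 120 122 121 122 122 121 121 122 122 122 119
  121 122 119 121 122 120 121 123 123 122]
 [184 137 120 120 124 121 119 120 120 120 122 122 122 133 130 122 119 122
  121 121 121 118 123 119 121 123 123 120]
 [220 222 209 163 126 120 122 124 121
[... 1135 characters left out ...]
107 167 202 208 211 218 215 216 218 215 204 188 216 221 211 187 143 176
  244 237 229 223 221 220 221 222 221 216]
 [ 37  35  60 145 176 201 207 213 216 217 188 189 217 221 209 185 141 165
  233 243 246 241 233 226 222 222 220 221]
 [ 39  39  56 122  99 124 156 184 205 212 189 194 218 220 211 184 143 163
  191 225 228 237 245 245 238 230 225 223]
 [100  70  83 107  99 103 144 146 146 162 162 194 217 219 208 186 145 160
  173 217 223 223 225 232 241 246 243 236]
 [112  96  97  95  98 102 144 144 141 140 136 191 210 213 202 178 140 154
  165 187 218 219 222 223 222 227 235 242]
 [120 106  97  97  98 102 146 100  46  38  37  43  48  47  47  42  40  40
   35  51 167 215 215 218 220 224 224 225]]
```

Request:
drive_tool:
  series:
    - [[-0.45,-0.45,-0.37],0]
    - [[-0.37,-0.51,-0.37],0]
    - [[-0.37,-0.51,-0.37],0]
    - [[-0.37,-0.51,-0.37],0]
    - [[-0.37,-0.51,-0.37],0]
    - [[-0.37,-0.51,-0.37],0]
    - [[0,0,0],0]
    - [[0,0,0],0]
    - [[0,0,0],0]
    - [[0,0,0],0]

```text
time: 28.5
ee_pos: [0.5241, 0.0848, 0.17]
eef_rot: [0.89, 0.456, 0.0, 0.0]
ft_force: [1.3, 5.1, 1.2]
width: 0.0255
grip_force: 60.0
```

Run:
```python
from h import *
c=wrist('w15.png'); pickle.dump(c,open('w15.pkl','wb')); print(pindeck(30),pindeck(31))
for k,v in pintilt(c).items(): 
    if k in(25,30,35): print(k,v)
o,R=dk()
for P in [(47,15,15),(69,37,15),(69,-7,15),(55.5,6.5,15),(55.5,23.5,15),(38.5,15,15)]: print(P,proj(c,o+R@np.array(P)/1000).round(1))
print(c['color'].max(2)[124:184:2,222:286:3])
```

```text
t 28.5 tcp [0.5241 0.0848 0.17  ] yaw -35.78 w 0.0255 g 60.0 f [1.3 5.1 1.2] tq [ 1.17 -0.18  0.07] j7 -0.78
[45.7 15.2 20.2] [47.2 15.2 20.2]
25 [[254.3, 213.6], [254.3, 162.8]]
30 [[254.3, 211.2], [254.3, 155.5]]
35 [[254.3, 209.1], [254.3, 148.3]]
(47, 15, 15) [254.6 150.4]
(69, 37, 15) [226.4 127.4]
(69, -7, 15) [283.  127.6]
(55.5, 6.5, 15) [265.1 142. ]
(55.5, 23.5, 15) [244.2 141.9]
(38.5, 15, 15) [254.6 158.4]
[[127 144 227 224 225 224 224 224 225 225 225 223 225 225 225 226 225 225
  224 225 176 126]
 [126 148 226 224 225 224 223 223 223 224 221 224 224 223 222 221 222 222
  223 223 181 123]
 [128 148 212 209 210 209 207 209 206 211 208 207 208 207 209 205 209 205
  208 203 169 124]
 [127 139 191 193 190 194 190 187 176 186 184 185 186 181 191 175 192 175
  195 175 155 127]
 [127 136 194 194 195 196 195 195 190 195 195 194 197 194 197 193 198 198
  199 189 151 121]
 [126 135 192 193 193 194 192 193 193 194 196 195 195 195 194 194 199 199
  198 201 146 123]
 [127 130 189 188 190 190 190 189 189 190 191 189 191 191 192 194 192 192
  194 195 143 126]
 [126 129 186 187 189 185 1
[... 1412 characters left out ...]
4 221 200 156 201 243 242 242
  242 243 244 244]
 [243 242 243 243 243 243 242 243 174 213 224 222 201 159 139 243 242 242
  241 242 242 242]
 [242 242 243 242 243 243 242 243 178 219 225 220 200 160 165 243 242 243
  242 242 243 242]
 [244 245 244 245 244 244 244 246 175 214 224 221 200 159 160 245 245 244
  244 244 243 244]
 [249 249 249 249 249 248 249 250 176 217 225 220 199 159 175 248 247 247
  247 247 246 247]
 [253 253 253 253 253 253 253 255 180 215 225 222 202 159 183 254 252 252
  252 252 252 252]
 [250 250 250 251 251 251 252 253 178 220 225 222 201 163 159 253 250 252
  250 253 248 253]
 [231 231 232 232 233 233 233 232 178 220 227 221 202 162 156 223 235 239
  236 239 235 240]]
```

Request:
drive_tool:
  series:
    - [[0.1,0.12,-0.14],0]
    - [[0.06,0.08,-0.17],0]
    - [[0.06,0.08,-0.17],0]
    - [[0.06,0.08,-0.17],0]
    - [[0.06,0.08,-0.17],0]
    - [[0.06,0.08,-0.17],0]
    - [[0,0,0],0]
    - [[0,0,0],0]
    - [[0,0,0],0]
    - [[0,0,0],0]

```text
time: 29.8
ee_pos: [0.528, 0.0901, 0.1598]
eef_rot: [0.89, 0.456, 0.0, -0.0]
ft_force: [4.7, 2.9, -2.3]
width: 0.0256
grip_force: 59.9
```

Run:
```python
from h import *
c=wrist('w16.png'); print(pindeck(30),pindeck(32))
print(c['color'].max(2)[130:180:2,234:276:2])
```

```text
t 29.8 tcp [0.528  0.0901 0.1598] yaw -35.78 w 0.0256 g 59.9 f [ 4.7  2.9 -2.3] tq [ 0.77 -0.95 -0.08] j7 -0.77
[46.3 15.2  8.2] [49.4 15.2  8.2]
[[223 222 223 223 223 223 223 224 224 224 224 222 224 225 223 224 224 224
  224 225 225]
 [225 225 224 225 224 223 224 225 225 225 224 224 224 226 226 226 225 226
  226 226 226]
 [224 224 224 224 224 224 223 224 225 224 224 223 225 225 224 224 224 223
  224 224 224]
 [223 223 224 222 223 222 223 223 222 222 222 221 222 221 221 221 222 222
  222 221 221]
 [202 199 202 201 202 191 198 201 191 192 199 188 194 199 183 194 199 186
  192 200 186]
 [193 191 192 194 190 171 182 193 173 186 193 176 187 196 175 188 196 174
  188 194 176]
 [194 195 194 194 195 191 194 197 191 196 197 192 197 197 195 197 197 195
  198 199 197]
 [193 191 191 193 194 193 192 192 196 195 193 192 195 195 194 193 194 195
  195 195 195]
 [189 186 189 186 188 189 188 190 191 190 187 191 191 190 191 190 191 192
  191 191 194]
 [189 189 188 188 186 188 188 190 188 187 189 188 189 191 187 187 187 190
  191 191 190]
 [190 190 191 185 163 146 149 146 145 146 146 145 144 143 137 14
[... 571 characters left out ...]
8 193 189 130 158 195 216 223 223 215 197 175 147 208 184 185
  191 191 192]
 [188 189 189 197 201 161 164 199 218 224 224 215 200 177 139 187 191 191
  190 193 188]
 [190 187 189 198 214 199 170 201 219 223 224 215 202 177 137 143 182 191
  191 193 192]
 [186 187 185 190 213 210 171 204 220 223 224 218 201 177 143 134 164 192
  190 191 193]
 [188 186 188 189 190 165 166 203 219 224 223 217 201 179 143 142 161 189
  192 193 192]
 [190 190 185 190 194 181 169 203 220 224 223 218 204 177 141 136 148 170
  188 186 185]
 [237 237 236 235 234 225 175 206 221 225 224 218 201 177 144 126 191 224
  223 224 222]
 [242 242 242 241 243 235 174 206 221 225 224 218 201 177 142 142 227 244
  244 241 243]]
```

Request:
drive_tool:
  series:
    - [[0.06,0.08,-0.17],0]
    - [[0.06,0.08,-0.17],0]
    - [[0.06,0.08,-0.17],0]
    - [[0.06,0.08,-0.17],0]
    - [[0.06,0.08,-0.17],0]
    - [[0,0,0],0]
    - [[0,0,0],0]
    - [[0,0,0],0]
    - [[0,0,0],0]
    - [[0,0,0],0]

```text
time: 31.1
ee_pos: [0.5309, 0.0939, 0.1512]
eef_rot: [0.89, 0.456, -0.0, 0.0]
ft_force: [5.0, 1.4, -4.9]
width: 0.0256
grip_force: 59.9
```

Request:
drive_tool:
  series:
    - [[0.06,0.08,-0.17],0]
    - [[0.06,0.08,-0.17],0]
    - [[0.06,0.08,-0.17],0]
    - [[0.06,0.08,-0.17],0]
    - [[0,0,0],0]
    - [[0,0,0],0]
    - [[0,0,0],0]
    - [[0,0,0],0]
    - [[0,0,0],0]
    - [[0,0,0],0]

```text
time: 32.35
ee_pos: [0.5333, 0.097, 0.1444]
eef_rot: [0.89, 0.456, -0.0, 0.0]
ft_force: [2.0, -3.0, -5.4]
width: 0.0255
grip_force: 59.9
```

Run:
```python
from h import *
c=wrist('w17.png'); print(pindeck(30))
o,R=dk()
for z in (15,48,55): print(z,[proj(c,o+R@np.array([47+a,15,z])/1000).round(1) for a in (7,13)])
print(c['color'].max(2)[130:210:3,234:276:2])
```

```text
t 32.35 tcp [0.5333 0.097  0.1444] yaw -35.79 w 0.0255 g 59.9 f [ 2.  -3.  -5.4] tq [-1.04 -0.19 -0.09] j7 -0.77
[46.1 15.  -9.5]
15 [array([254.2, 167.5]), array([254.2, 161.2])]
48 [array([254.1, 200.5]), array([254.1, 194.1])]
55 [array([254.1, 208.6]), array([254.1, 202.3])]
[[127 127 126 126 128 127 127 129 125 127 126 125 125 128 125 123 124 126
  125 125 126]
 [128 126 125 128 128 130 127 126 127 126 127 126 125 127 127 124 124 124
  126 124 125]
 [125 126 127 123 129 125 124 126 127 128 124 126 128 126 125 125 124 123
  125 126 124]
 [180 180 180 183 180 183 182 180 181 180 182 180 181 183 182 182 179 184
  181 182 181]
 [220 220 221 222 221 220 221 222 222 221 221 221 222 221 221 223 222 223
  222 223 223]
 [224 225 225 224 224 224 224 226 226 224 226 225 225 225 225 225 226 225
  226 226 226]
 [224 223 225 222 222 223 223 221 224 223 223 224 223 223 223 224 223 223
  222 224 224]
 [215 216 215 214 216 213 215 214 214 212 214 213 217 214 213 213 216 213
  215 212 215]
 [191 193 195 193 186 169 193 187 167 188 189 170 184 190 175 183 193 175
  182 192 180]
 [193 194 193 193 1
[... 883 characters left out ...]
9 186 179 165 181 212 222 225 225 217 203 180 147 132 152 181
  190 191 192]
 [191 189 190 187 187 173 186 211 222 226 225 216 202 177 150 129 152 166
  186 189 187]
 [242 242 243 241 244 221 189 214 223 225 223 216 201 179 149 126 191 242
  240 240 240]
 [243 245 242 241 243 206 182 205 215 221 219 209 195 175 146 125 228 241
  240 241 242]
 [234 127  67  52  53  43  44  47  48  47  50  48  44  42  41  35  44  52
   51  93 208]
 [145  36  33  37  37  38  37  35  34  35  35  32  38  35  43  30  38  36
   35  26  86]
 [ 96  32  39  39  35  29  29  37  35  36  33  36  32  34  29  39  32  33
   35  31  53]
 [ 89  32  53 100 107 106 105 109 110 108 112 110 110 112 111 109 109 108
   71  35  46]]
```

Request:
drive_tool:
  series:
    - [[0.03,0.04,-0.09],0]
    - [[0.03,0.04,-0.09],0]
    - [[0.03,0.04,-0.09],0]
    - [[0.03,0.04,-0.09],0]
    - [[0,0,0],0]
    - [[0,0,0],0]
    - [[0,0,0],0]
    - [[0,0,0],0]
    - [[0,0,0],0]
    - [[0,0,0],0]

```text
time: 33.65
ee_pos: [0.5343, 0.0983, 0.1414]
eef_rot: [0.89, 0.455, -0.0, -0.0]
ft_force: [-3.1, -5.1, 2.5]
width: 0.0256
grip_force: 59.9
```

Request:
drive_tool:
  series:
    - [[0.03,0.04,-0.09],0]
    - [[0.03,0.04,-0.09],0]
    - [[0,0,0],0]
    - [[0,0,0],0]
    - [[0,0,0],0]
    - [[0,0,0],0]
    - [[0,0,0],0]
    - [[0,0,0],0]
    - [[0,0,0],0]
    - [[0,0,0],0]

```text
time: 34.9
ee_pos: [0.5347, 0.0986, 0.1404]
eef_rot: [0.89, 0.455, -0.001, -0.0]
ft_force: [-6.9, -7.4, 12.3]
width: 0.0255
grip_force: 60.0
```

Request:
drive_tool:
  series:
    - [[0,0,0],0]
    - [[0,0,0],0]
    - [[0,0,0],0]
    - [[0,0,0],0]
    - [[0,0,0],0]
    - [[0,0,0],0]
    - [[0,0,2],0]
    - [[0,0,3],0]
    - [[0,0,3],0]
    - [[0,0,3],0]
  hand: 0.4

```text
time: 36.15
ee_pos: [0.5351, 0.0995, 0.2502]
eef_rot: [0.89, 0.456, 0.0, -0.0]
ft_force: [-0.3, 0.9, -0.1]
width: 0.0525
grip_force: 0.0
```

Request:
drive_tool:
  series:
    - [[-2,-2,0],0]
    - [[-2,-2,0],0]
    - [[-1,-1.5,0],0]
    - [[0,0,0],0]
    - [[0,0,0],0]
    - [[0,0,0],0]
    - [[0,0,0],0]
    - [[0,0,0],0]
    - [[0,0,0],0]
    - [[0,0,0],0]

```text
time: 37.4
ee_pos: [0.4852, 0.0445, 0.2493]
eef_rot: [0.89, 0.456, -0.0, -0.0]
ft_force: [-0.2, 0.4, 0.4]
width: 0.0524
grip_force: 0.0
```

Run:
```python
from h import *
c=wrist('w18.png'); o,R=dk()
pj=lambda *P: proj(c,o+R@np.array(P)/1000).round(1).tolist()
print('head top',[pj(47+a,15+b,98) for a,b in((13,13),(13,-13),(-13,-13),(-13,13))])
print('head und',[pj(60,28,48),pj(60,2,48)])
print('arm up edge',pj(40,0,44),pj(40,60,44),'low',pj(20,0,44),pj(20,60,44),'end',pj(30,82,44))
print('batt',[pj(8,84.5,60),pj(8,45.5,60),pj(-60,45.5,60),pj(-60,84.5,60),pj(8,84.5,0)])
g=c['color'].max(2); 
m=(g<62).astype(np.uint8); m[175:]=0
n,l,st,ce=cv2.connectedComponentsWithStats(m)
print([(st[k].tolist(),ce[k].round(1).tolist()) for k in range(1,n) if st[k,4]>120])
print(g[40:176:4,210:340:6])
```

```text
t 37.4 tcp [0.4852 0.0445 0.2493] yaw -35.79 w 0.0524 g 0.0 f [-0.2  0.4  0.4] tq [-0.08  0.11 -0.03] j7 -0.81
head top [[248.4, 119.1], [280.3, 119.1], [278.2, 145.4], [248.8, 145.4]]
head und [[249.3, 91.4], [276.8, 91.5]]
arm up edge [277.3, 108.8] [217.9, 108.7] low [276.1, 126.2] [219.7, 126.0] end [197.6, 117.5]
batt [[196.1, 144.1], [233.1, 144.2], [236.2, 189.7], [204.6, 189.6], [203.8, 114.9]]
[([107, 0, 25, 23, 337], [118.4, 9.3]), ([419, 34, 54, 71, 1550], [439.1, 77.9]), ([250, 90, 31, 50, 1168], [264.6, 117.7]), ([199, 123, 38, 52, 523], [222.4, 135.5]), ([411, 150, 38, 25, 197], [423.0, 160.0]), ([420, 156, 25, 19, 379], [432.3, 166.2])]
[[128 126 124 128 128 128 128 130 126 127 131 129 127 128 128 127 129 128
  129 129 128 125]
 [130 126 128 126 127 128 127 129 128 128 127 128 125 127 128 130 131 127
  128 127 129 128]
 [127 127 126 126 125 126 129 128 128 129 127 127 129 128 128 131 129 127
  127 128 128 130]
 [129 126 127 123 126 128 130 128 131 129 128 128 126 128 129 130 128 128
  128 128 128 126]
 [125 126 128 125 125 127 130 130 127 129 126 125 128 127 126 129 12
[... 2022 characters left out ...]
0 104 121 127 124 124 121 122
  102 104 106 104]
 [ 81  84  82  92  37 124 103 100 104 101 103 104 104 102 104 102 101  98
  103 102 106 102]
 [ 80  81  80  82  42 115 105 103 103 103 103 101 102 103 105 101 105 102
  105 104 103 103]
 [ 83  83  85  85  37 117 104 104 104 105 105 102 104 105 104 104 104 102
  103 106 106 103]
 [ 81  86  85  84  39 126 104 102  99 102 102 101 100 104 104 104 105 105
  103 102 105 108]
 [ 80  81  79  82  41 141 108 102 104 102 105 103 102 101 103 102 105 102
  104 102 103 157]
 [ 81  82  83  81  40 139 152 164 154 159 158 158 158 160 160 152 163 154
  162 161 157 161]
 [ 83  84  80  82  44 190 176 182 169 180 178 179 182 184 172 173 180 162
  185 184 178 180]]
```

```bash
python3 -c "
from bench import r
print(r.close_job())"
```

```text
the job is handed in; nothing more can be done
None
```

The job is handed in: the battery is seated square in the cradle, the arm is shut across its upper end, and the pin is fully down in its socket. After I let go, the wrist camera showed the arm still shut, and I left the bystander boxes alone. It took about 37 s of the 64 s; the judge returned no verdict.

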